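Pack the seasoning box and hold its splash shutter half shut

TASK

Pack the tea tin, the pepper jar and the salt tin upright and side by side in a row in the white seasoning box, standing on its floor. Then, with the gripper on the black handle, slide the sprung blue splash shutter against its spring to half its travel, its yellow edge level with the red marks at the middle of the box, and finish while still holding it there: do not let go. Leave the lid, the wok ring, the bowls and the scoop where they are.

Things in the scene. Friction and masses are not known exactly. Their poses are not given: they have to be found in the camera images.
- box_in (a point): Centre of the inner floor of the white open box (fixed, turned up to 9 degrees), 4 mm above the counter. Inside 62 mm (x) by 160 mm (y), walls 4 mm, rims 32 mm above the counter. Its +y points to the burner, z up. Red stripes on the near long wall and on the rail mark its middle (y = 0). The rail runs along y, 91 to 113 mm to +x, top 94 mm up. Nothing is above the box while the shutter is parked.
- shutter (a joint): Travel of the blue splash shutter, m: 0 parked at the burner end, 0.08 half, 0.16 full (box covered). It slides along -y of the box; a spring pulls it back to 0 with 3 N at 0, rising 0.7 N per 10 mm (9 N at half, 14 N at full). Let go, it springs back.
- shutter_grip (a point): Centre of the top face of the shutter's upright black plastic handle, 146 mm above the counter; axes as the box's. The handle is 36 mm along x, 16 mm along y (the sliding direction) and stands 44 mm above the plate; pinch it from above across y. It moves with the shutter.
- shutter_edge (a point): Middle of the shutter plate's yellow leading edge, on its top face; axes as the box's. The level blue plate (underside 96, top 102 mm above the counter) runs 165 mm from here to +y, and from 40 mm to -x to the rail. Parked, the edge is 80 mm to +y of the box's middle; at half travel it is over the middle, level with the red stripes.
- tea_tin: Square green tin with a brass band, 50 x 50 mm, 70 mm tall, 0.18 to 0.35 kg, standing upright on the counter. Origin at the centre of its underside, x and y along its sides, z up.
- pepper_jar: Round amber jar with a wooden lid of the same width, 54 mm diameter, 64 mm tall, upright. Origin at the centre of its underside, z up.
- salt_tin: Red tin with a steel band, 52 mm (its x) by 40 mm (its y), 60 mm tall, upright. Origin at the centre of its underside, z up. All three goods fit in a row along the box's y, 16 mm to spare altogether, with the 52 mm side across the box.
- wok_lid: Round wooden wok lid lying flat, 260 mm across, with a bar handle, 51 mm tall in all. Origin at the centre of its underside. Bystander.
- wok_ring: Steel wok ring, 200 mm across, 45 mm tall. Origin at the centre of its underside. Bystander.
- bowl_a: White porcelain bowl, 110 mm across, 55 mm tall. Origin at the centre of its underside. Bystander.
- bowl_b: Blue porcelain bowl, 110 mm across, 55 mm tall. Origin at the centre of its underside. Bystander.
- scoop: Green plastic scoop, 180 mm long (its x: handle from -90 to 10 mm, open pan from 10 to 90 mm), 60 mm wide, 35 mm tall. Origin under its middle. Bystander.

How it is judged:
By the outcome, as a careful person would: the job done as asked, in the order asked, and still so for the second after the job is handed in, while the arm keeps its last pose, push and grip.
It also fails if it takes over 72 s, if anything falls off the work surface, if the arm or the gripper's body presses on something with over 40 N, if the wrist force passes 120 N, or if a joint passes its speed limit or range.

ROBOT

A 7-joint arm with a two-finger parallel gripper is mounted at the origin on the work surface. World frame = base frame: x ahead of the robot, y to its left, z up, the work surface at z = 0. Lengths are in m, angles in rad, forces in N, time in s.
With the tool pointing down it reaches from about 0.425 to 0.925 m from the base axis. Payload 6.8 kg.
Tool frame: the origin (TCP) lies midway between the tips of the shut fingers; the grasp point (between the pads) lies 19 mm behind it (ctrl.grasp_offset is the distance from the TCP to the grasp point, in m); z points along the fingers, y is the line along which they close (so a half turn about z gives the same grasp; the last joint's range is limited). The gripper opens to 88 mm and grips with 3 to 60 N. Pads are 20 mm wide; open, the fingers measure 115 mm over their backs; the gripper's body (75 mm by 178 mm) begins 61 mm behind the grasp point.
Start: joints at [1.075, 0.477, 0.022, 1.555, -0.011, 1.109, -0.083], TCP at [0.255, -0.625, 0.223] pointing down, gripper open.
Joint ranges: [-2.96, 2.96], [-0.34, 2.1], [-1.41, 1.46], [0.24, 2.44], [-1.37, 4.51], [0.17, 1.92], [-2.96, 2.96]. Speed limits (rad/s): [2.39, 2.39, 3.14, 3.14, 3.14, 3.14, 3.14].

INTERFACE

Orientations are given as a unit quaternion [w, x, y, z].
In Python, from plant import ctrl, read_camera, get_calibration, order, spotter gives the robot as it stands.
- The arm moves only by the tool send_rows, never from a script. Its argument "targets" is a list of rows, each an object of numbers: "tx", "ty", "tz": the shift along the tool's x, y, z in m; "wx", "wy", "wz": the turn, a rotation vector about the tool's x, y, z in rad; "jaw": the opening, from -1 (shut) to 1 (fully open). In form: [{"tx": .., "ty": .., "tz": .., "wx": .., "wy": .., "wz": .., "jaw": ..}, ...]. A call has 1 to 12 rows; each row is the pose to reach, as a shift and turn from the pose commanded when the call began, along the tool's axes at that moment; what a row does not reach only later rows make up. A row lasts 1/8 s, in which the tool goes at most 62.5 mm and 10.7 degrees, less where a joint would pass 70% of its speed; a pose out of reach is approached as far as the arm can. A call with a gripper value outside its range is refused whole. The fingers move at their own pace and stop on an object; "force" is the grip in N (left out, the last holds). Time passes only in rows, so rows that repeat a pose let the fingers close. It gives the time, the measured TCP pose, the force, the opening and the grip force at its end, in the units of the state.
- ctrl.get_obs(): the state, without advancing time (a new reading comes with each control period).
- read_camera(name): name is "scene" or "side" or "wrist"; returns the picture (480x640x3 uint8, red, green, blue); there is no depth.
- get_calibration(name): a dict with "fx", "fy", "cx", "cy" (pixels), "k1" (the pictures are not rectified: a ray, as slopes to the right and down, at radius r is drawn at 1 + k1 r^2 times it, then the intrinsics apply), "rvec" (rotation vector, rad) and "tvec" (3), from world to camera coordinates, as OpenCV has them. Camera axes: x right, y down, z forward; pixel columns grow to the right and rows downward; lengths in m; the calibration is good to about 2 mm. A picture is of the moment at which its call begins: read the wrist's pose just before it. get_calibration takes no time and is no camera call; for the wrist camera it gives the pose at the moment of the call.
- order.finish_job(): hands the job in; it is judged then, once.
Trained networks look in the newest picture that a camera, given by its name, has taken for a name from the list of things; names that differ only in an ending like _2 or _b are one class to them, and where a whole thing is asked for, a point or a joint stands for the part that bears it (a point fixed in the world has none). Each returns a list of dicts, best first, with "p" (0 to 1); they miss things now and then, are a little off and sometimes report something else, mostly with a low value. They report only what shows in the picture. A call takes as long as a camera call.
- spotter.look_for(camera, label): "extent" ([left, top, width, height] in pixels, round what is visible of it).
- spotter.landmark_of(camera, label): "xy" ([column, row] in pixels: a listed point, or the origin of a listed thing).
The state is a dict: "clock": time; "joint_positions": joint angles; "joint_vel": joint speeds; "effort": joint torques, N m; "ee_pos": TCP position; "tcp_rot": TCP orientation; "wrist_force": force on the tool from outside, world axes, zero at the start; "torque": the same for the moment, N m; "finger_gap": opening from 0.0 (shut) to 1.0 (fully open); "grip_force": force on a finger pad.
Only numpy, scipy, OpenCV 4.12 (cv2) and the standard library are available. Lean on these libraries where they do the work, as an engineer would, in place of code of your own. Each camera call takes 0.05 s, during which the arm holds its last target. There are 200 camera calls.

## Working session

There is one attempt and no reset: what is moved stays moved. The work goes in short steps, Python scripts to look and compute and a tool call to move; the robot and the scene stay as the last step left them, time stands still between calls to the robot, and variables do not carry over. Pictures are saved under pics/ and viewed, at most 10 in all, crops included, and the job is handed in when it is done.

Besides the shell and the picture viewer there is one more tool, called as name(argument=value, ...), one argument or row to a line, values as JSON. send_rows: Moves the arm, as the interface text tells. Its arguments: {"type":"object","properties":{"targets":{"type":"array","items":{"type":"object","properties":{"tx":{"type":"number"},"ty":{"type":"number"},"tz":{"type":"number"},"wx":{"type":"number"},"wy":{"type":"number"},"wz":{"type":"number"},"jaw":{"type":"number"}}}},"force":{"type":"number"}},"required":["targets"]}

```bash
ls; mkdir -p pics; cat > h.py <<'E'
import numpy as np, cv2
from scipy.spatial.transform import Rotation as R
from plant import ctrl, read_camera, get_calibration, order, spotter
def snap(cam,name):
    im=read_camera(cam); cv2.imwrite(f'pics/{name}.png',im[:,:,::-1]); return im
def ray(cal,px):
    x,y=(px[0]-cal['cx'])/cal['fx'],(px[1]-cal['cy'])/cal['fy']
    rd=np.hypot(x,y); r=rd
    for _ in range(30): r=rd/(1+cal['k1']*r*r)
    s=r/rd if rd>0 else 1
    Rm=R.from_rotvec(np.ravel(cal['rvec'])).as_matrix(); t=np.ravel(cal['tvec'])
    d=Rm.T@np.array([x*s,y*s,1]); return -Rm.T@t,d/np.linalg.norm(d)
def at_z(cal,px,z):
    o,d=ray(cal,px); return o+d*(z-o[2])/d[2]
def proj(cal,P):
    P=np.atleast_2d(P).astype(float)
    Rm=R.from_rotvec(np.ravel(cal['rvec'])).as_matrix(); c=P@Rm.T+np.ravel(cal['tvec'])
    u=c[:,:2]/c[:,2:]; u=u*(1+cal['k1']*(u**2).sum(1,keepdims=True))
    return u*[cal['fx'],cal['fy']]+[cal['cx'],cal['cy']]
E
python3 - <<'E'
from h import *
print(ctrl.get_obs(), ctrl.grasp_offset)
Z=dict(box_in=.004,shutter_grip=.146,shutter_edge=.102)
for c in ['scene','side']:
    snap(c,c+'0'); cal=get_calibration(c)
    print(c,ray(cal,(320,240))[0].round(3))
    for n in ['box_in','shutter_grip','shutter_edge','tea_tin','pepper_jar','salt_tin','wok_lid','wok_ring','bowl_a','scoop']:
        for h in spotter.landmark_of(c,n)[:2]:
            print(n,round(h['p'],2),np.round(h['xy'],1),at_z(cal,h['xy'],Z.get(n,0)).round(4))
E
```

```text
pics
{'clock': 0.0, 'joint_positions': array([ 1.07487729,  0.47778707,  0.02237767,  1.55643303, -0.01153356,
        1.10927917, -0.08304862]), 'joint_vel': array([-0.00096895, -0.00230351,  0.00130145,  0.00103009,  0.0003506 ,
        0.00108857, -0.0008371 ]), 'effort': array([ 1.12776685e-03, -5.82844412e+01,  1.53480705e+00, -2.72608763e+01,
       -5.44637872e-02,  1.70508743e-02,  1.61542739e-04]), 'ee_pos': array([ 0.25501548, -0.62433578,  0.22169896]), 'tcp_rot': array([-8.59020162e-04,  9.81255636e-01,  1.92708552e-01, -2.29232860e-04]), 'wrist_force': array([-0.67031248,  0.15578704,  0.67630287]), 'torque': array([0.00339299, 0.00019086, 0.01278561]), 'grip_force': 0.0, 'finger_gap': 0.9998886524816887} 0.0187
scene [ 1.049 -0.998  0.945]
box_in 0.81 [340. 301.] [ 0.6125 -0.1603  0.004 ]
shutter_grip 0.86 [368.2 226.7] [ 0.6092 -0.0176  0.146 ]
shutter_edge 0.66 [359.5 254.5] [ 0.6193 -0.0791  0.102 ]
tea_tin 0.98 [303.6 258.1] [ 0.4421 -0.0639  0.    ]
tea_tin 0.7 [331.8 175.1] [0.2865 0.3609 0.    ]
pepper_jar 0.76 [390.2 214.1] [0.5575 0.2562 0.    ]
salt_tin 0.59 [
[... 358 characters left out ...]
  0.997 1.184]
box_in 0.94 [287.4 239.5] [ 0.6138 -0.1483  0.004 ]
shutter_grip 0.58 [266.1 234.4] [ 0.6139 -0.0102  0.146 ]
shutter_edge 0.68 [276.2 232.5] [ 0.6117 -0.0684  0.102 ]
shutter_edge 0.24 [251.4 354. ] [0.5196 0.3083 0.102 ]
tea_tin 0.87 [338.3 277.9] [ 0.4345 -0.0584  0.    ]
tea_tin 0.29 [346.8 425.6] [0.2877 0.3474 0.    ]
pepper_jar 0.98 [251.2 355.5] [0.5541 0.2474 0.    ]
salt_tin 0.86 [309.8 362.4] [0.4169 0.2201 0.    ]
wok_lid 0.61 [393.1 195.4] [ 0.3783 -0.4436  0.    ]
wok_ring 0.55 [318.6 177. ] [ 0.6247 -0.455   0.    ]
bowl_a 0.58 [179.  355.5] [0.7155 0.3043 0.    ]
bowl_a 0.57 [345.2 425.6] [0.291  0.3485 0.    ]
scoop 0.58 [374.4 237.1] [ 0.3845 -0.2433  0.    ]
```

View pics/scene0.png

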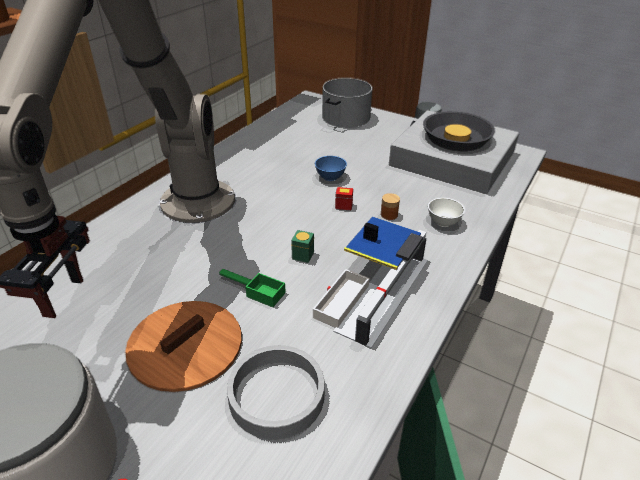

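View pics/side0.png

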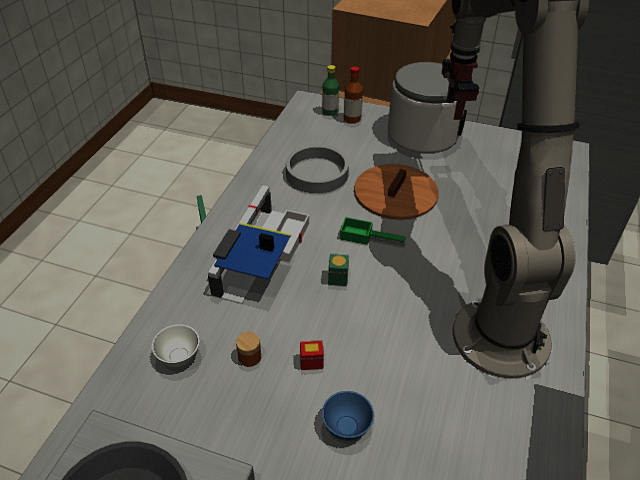

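The scene picture shows the white box near (340,297) with the parked blue shutter at (385,242), the tea tin at (303,246), the pepper at (390,206) and the salt at (344,198). The side view agrees. I'll move over the middle for a wrist view.

```bash
cat >> h.py <<'E'
def go(x,y,z,phi):
    o=ctrl.get_obs(); p=np.array(o['ee_pos']); q=np.array(o['tcp_rot']); C=R.from_quat(q[[1,2,3,0]])
    a=np.radians(phi); Y=np.array([np.cos(a),np.sin(a),0]); Zt=np.array([0,0,-1.]); T=R.from_matrix(np.c_[np.cross(Y,Zt),Y,Zt])
    t=C.inv().apply(np.array([x,y,z])-p); w=(C.inv()*T).as_rotvec()
    print('go',(x,y,z,phi),'t',t.round(4),'w',w.round(4),'rows',round(max(np.linalg.norm(t)/.0625,np.degrees(np.linalg.norm(w))/10.7),1))
def st():
    o=ctrl.get_obs(); q=np.array(o['tcp_rot']); Y=R.from_quat(q[[1,2,3,0]]).as_matrix()[:,1]
    print('t',round(o['clock'],2),'p',np.round(o['ee_pos'],4),'phi',np.degrees(np.arctan2(Y[1],Y[0])).round(2),'F',np.round(o['wrist_force'],1),'gap',round(o['finger_gap']*88,1),'grip',round(o['grip_force'],1))
E
python3 - <<'E'
from h import *
st(); go(.50,-.05,.42,0); go(.47,-.05,.42,-90)
c=get_calibration('wrist'); o,d=ray(c,(320,240)); print(o,d)
E
```

```text
t 1.1 p [ 0.2552 -0.6249  0.2227] phi -67.78 F [ 0.9 -0.4  0. ] gap 88.1 grip 0.0
go (0.5, -0.05, 0.42, 0) t [ 0.444  -0.4397 -0.1973] w [ 0.      0.     -1.1831] rows 10.5
go (0.47, -0.05, 0.42, -90) t [ 0.4162 -0.451  -0.1973] w [ 0.     -0.      0.3877] rows 10.3
[ 0.31865173 -0.59945639  0.38511044] [-0.24670228 -0.09481093 -0.96444226]
```

send_rows(
  targets=[
    {"tx": 0,"ty": 0,"tz": -0.06,"wz": 0},
    {"tx": 0.444,"ty": -0.44,"tz": -0.197,"wz": -1.183},
    {"tx": 0.444,"ty": -0.44,"tz": -0.197,"wz": -1.183},
    {"tx": 0.444,"ty": -0.44,"tz": -0.197,"wz": -1.183},
    {"tx": 0.444,"ty": -0.44,"tz": -0.197,"wz": -1.183},
    {"tx": 0.444,"ty": -0.44,"tz": -0.197,"wz": -1.183},
    {"tx": 0.444,"ty": -0.44,"tz": -0.197,"wz": -1.183},
    {"tx": 0.444,"ty": -0.44,"tz": -0.197,"wz": -1.183},
    {"tx": 0.444,"ty": -0.44,"tz": -0.197,"wz": -1.183},
    {"tx": 0.444,"ty": -0.44,"tz": -0.197,"wz": -1.183},
    {"tx": 0.444,"ty": -0.44,"tz": -0.197,"wz": -1.183},
    {"tx": 0.444,"ty": -0.44,"tz": -0.197,"wz": -1.183},
  ],
)

```text
validation failed for argument at $.ta...
```

send_rows(
  targets=[
    {"tx": 0,"ty": 0,"tz": 0},
    {"tx": 0,"ty": 0,"tz": 0},
    {"tx": 0,"ty": 0,"tz": 0},
  ],
)

```text
validation failed for argument at $.ta...
```

```bash
python3 - <<'E'
from h import *
st(); snap('wrist','w1'); cal=get_calibration('wrist')
Z=dict(box_in=.004,shutter_grip=.146,shutter_edge=.102)
for n in ['box_in','shutter_grip','shutter_edge','tea_tin','pepper_jar','salt_tin']:
    for h in spotter.landmark_of('wrist',n)[:2]:
        print(n,round(h['p'],2),np.round(h['xy'],1),at_z(cal,h['xy'],Z.get(n,0)).round(4))
E
```

```text
t 1.1 p [ 0.2552 -0.6249  0.2227] phi -67.78 F [ 0.9 -0.4  0. ] gap 88.1 grip 0.0
```

View pics/w1.png

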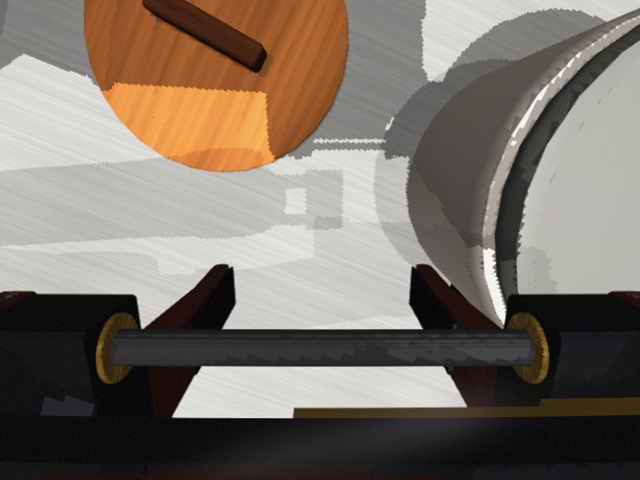

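```bash
python3 - <<'E'
from h import *
go(.50,-.22,.40,0)
E
```

```text
go (0.5, -0.22, 0.4, 0) t [ 0.3797 -0.2823 -0.1773] w [ 0.    -0.    -1.183] rows 8.1
```

send_rows(
  targets=[
    {"tx": 0,"ty": 0,"tz": -0.06,"wx": 0,"wy": 0,"wz": 0,"jaw": 1},
    {"tx": 0.38,"ty": -0.282,"tz": -0.177,"wx": 0,"wy": 0,"wz": -1.183,"jaw": 1},
    {"tx": 0.38,"ty": -0.282,"tz": -0.177,"wx": 0,"wy": 0,"wz": -1.183,"jaw": 1},
    {"tx": 0.38,"ty": -0.282,"tz": -0.177,"wx": 0,"wy": 0,"wz": -1.183,"jaw": 1},
    {"tx": 0.38,"ty": -0.282,"tz": -0.177,"wx": 0,"wy": 0,"wz": -1.183,"jaw": 1},
    {"tx": 0.38,"ty": -0.282,"tz": -0.177,"wx": 0,"wy": 0,"wz": -1.183,"jaw": 1},
    {"tx": 0.38,"ty": -0.282,"tz": -0.177,"wx": 0,"wy": 0,"wz": -1.183,"jaw": 1},
    {"tx": 0.38,"ty": -0.282,"tz": -0.177,"wx": 0,"wy": 0,"wz": -1.183,"jaw": 1},
    {"tx": 0.38,"ty": -0.282,"tz": -0.177,"wx": 0,"wy": 0,"wz": -1.183,"jaw": 1},
    {"tx": 0.38,"ty": -0.282,"tz": -0.177,"wx": 0,"wy": 0,"wz": -1.183,"jaw": 1},
    {"tx": 0.38,"ty": -0.282,"tz": -0.177,"wx": 0,"wy": 0,"wz": -1.183,"jaw": 1},
    {"tx": 0.38,"ty": -0.282,"tz": -0.177,"wx": 0,"wy": 0,"wz": -1.183,"jaw": 1},
  ],
)

```text
clock: 2.95
ee_pos: [0.4995, -0.2218, 0.3992]
tcp_rot: [-0.0, 0.708, 0.706, -0.0]
wrist_force: [-1.6, 0.1, -0.3]
finger_gap: 0.999
grip_force: 0.0
```

```bash
python3 - <<'E'
from h import *
st(); snap('wrist','w2'); cal=get_calibration('wrist')
Z=dict(box_in=.004,shutter_grip=.146,shutter_edge=.102)
for n in ['box_in','shutter_grip','shutter_edge','tea_tin','pepper_jar','salt_tin']:
    for h in spotter.landmark_of('wrist',n)[:2]:
        print(n,round(h['p'],2),np.round(h['xy'],1),at_z(cal,h['xy'],Z.get(n,0)).round(4))
E
```

```text
t 2.95 p [ 0.4995 -0.2218  0.3992] phi -0.16 F [-1.6  0.1 -0.3] gap 87.9 grip 0.0
box_in 0.72 [395.4 145.1] [ 0.6141 -0.1539  0.004 ]
shutter_grip 0.91 [429.6   1.5] [ 0.6148 -0.0054  0.146 ]
shutter_edge 0.79 [410.9  82.9] [ 0.6098 -0.0794  0.102 ]
tea_tin 0.9 [274.6  77.3] [ 0.429  -0.0546  0.    ]
```

View pics/w2.png

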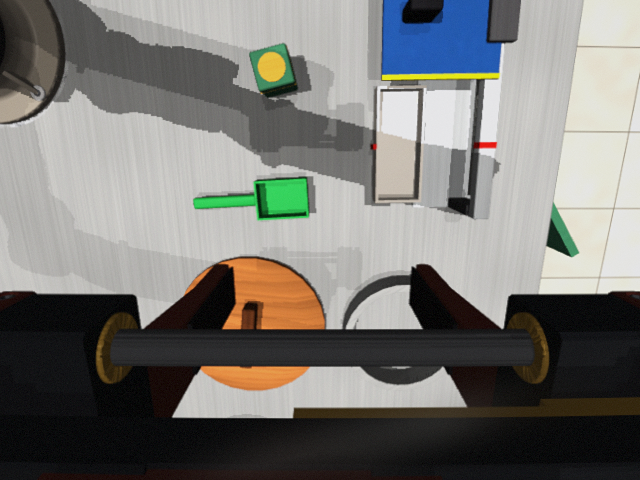

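The wrist view shows the box rim from about (375,87) to (425,203), red marks at (374,146) and (487,145), the yellow edge at row 77 and the tea tin at (273,70), turned about 15°. I'll zoom in and fit them.

```bash
python3 - <<'E'
import cv2,numpy as np
im=cv2.imread('pics/w2.png')
a=cv2.resize(im[62:218,362:506],None,fx=3.8,fy=3.8,interpolation=cv2.INTER_CUBIC)
b=cv2.resize(im[35:105,240:300],None,fx=4,fy=4,interpolation=cv2.INTER_CUBIC)
o=np.zeros((593,800,3),np.uint8); o[:a.shape[0],:a.shape[1]]=a[:593]; o[:b.shape[0],800-b.shape[1]:]=b
cv2.imwrite('pics/w2c.png',o); print(a.shape,b.shape)
E
```

```text
(593, 547, 3) (280, 240, 3)
```

View pics/w2c.png

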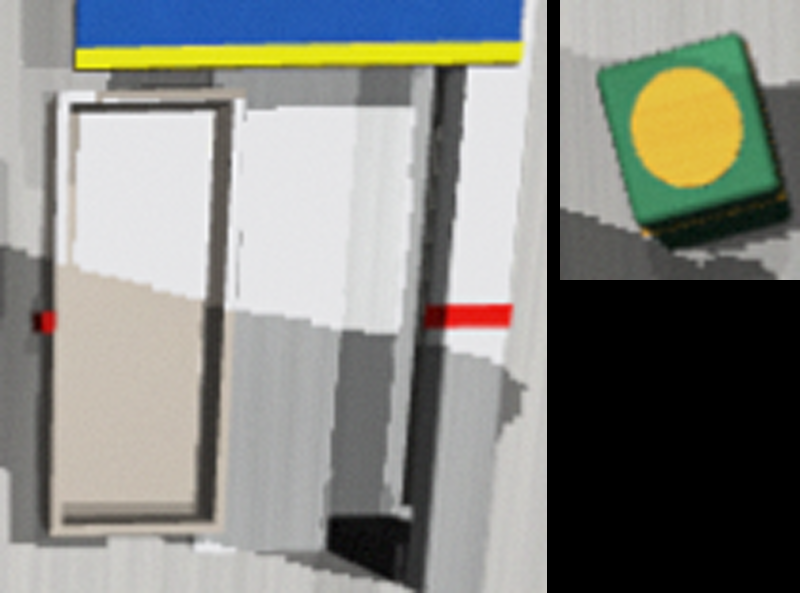

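```bash
cat >> h.py <<'E'
from scipy.optimize import least_squares
def fit(cal,loc,px,g):
    """pose x,y,yaw(deg) from local points and pixels"""
    loc=np.array(loc,float); px=np.array(px,float)
    def P(v):
        c,s=np.cos(np.radians(v[2])),np.sin(np.radians(v[2]))
        return np.c_[v[0]+c*loc[:,0]-s*loc[:,1],v[1]+s*loc[:,0]+c*loc[:,1],loc[:,2]]
    r=least_squares(lambda v:(proj(cal,P(v))-px).ravel(),g,x_scale=[.01,.01,1],loss='soft_l1')
    print('fit',r.x.round(4),'res px',(proj(cal,P(r.x))-px).round(1).tolist()); return r.x
E
python3 - <<'E'
from h import *
cal=get_calibration('wrist')
A=lambda c:[362+(c[0]+.5)/3.8-.5,62+(c[1]+.5)/3.8-.5]
B=lambda c:[240+(c[0]-559.5)/4-.5,35+(c[1]+.5)/4-.5]
loc=[(-.035,.084,.032),(.035,.084,.032),(-.035,-.084,.032),(.035,-.084,.032),(.091,0,.094),(.113,0,.094),(-.04,.08,.096)]
px=[A(c) for c in [(57,92),(244,92),(50,534),(225,535),(426,317),(512,315),(76,69)]]
b=fit(cal,loc,px,[.613,-.153,0])
h=.025; t=fit(cal,[(-h,h,.07),(h,h,.07),(h,-h,.07),(-h,-h,.07)],[B(c) for c in [(600,72),(742,33),(780,188),(642,225)]],[.43,-.055,15])
st()
for ph in (t[2],t[2]+90,t[2]-90): go(t[0],t[1],.15,ph)
E
```

```text
fit [ 0.6155 -0.1536  0.9527] res px [[0.4, -0.2], [0.3, -0.9], [0.0, 0.4], [-0.6, -0.6], [5.3, 0.0], [-0.7, 0.3], [-0.8, 0.8]]
fit [ 0.4359 -0.0536 14.1441] res px [[-1.1, -0.3], [0.6, -1.1], [1.2, 0.4], [-0.6, 1.1]]
t 3.3 p [ 0.5002 -0.2204  0.3996] phi -0.04 F [ 0.2  0.9 -0.2] gap 88.1 grip 0.0
go (np.float64(0.435941942165832), np.float64(-0.05356919891241377), 0.15, np.float64(14.144089541234944)) t [ 0.1668 -0.0644  0.2496] w [-1.000e-04 -0.000e+00 -2.475e-01] rows 4.9
go (np.float64(0.435941942165832), np.float64(-0.05356919891241377), 0.15, np.float64(104.14408954123495)) t [ 0.1668 -0.0644  0.2496] w [-1.0000e-04 -1.0000e-04 -1.8183e+00] rows 9.7
go (np.float64(0.435941942165832), np.float64(-0.05356919891241377), 0.15, np.float64(-75.85591045876505)) t [ 0.1668 -0.0644  0.2496] w [-1.0000e-04  0.0000e+00  1.3233e+00] rows 7.1
```

send_rows(
  force=20,
  targets=[
    {"tx": 0.167,"ty": -0.064,"tz": 0.25,"wx": 0,"wy": 0,"wz": -0.248,"jaw": 1},
    {"tx": 0.167,"ty": -0.064,"tz": 0.25,"wx": 0,"wy": 0,"wz": -0.248,"jaw": 1},
    {"tx": 0.167,"ty": -0.064,"tz": 0.25,"wx": 0,"wy": 0,"wz": -0.248,"jaw": 1},
    {"tx": 0.167,"ty": -0.064,"tz": 0.25,"wx": 0,"wy": 0,"wz": -0.248,"jaw": 1},
    {"tx": 0.167,"ty": -0.064,"tz": 0.25,"wx": 0,"wy": 0,"wz": -0.248,"jaw": 1},
    {"tx": 0.167,"ty": -0.064,"tz": 0.25,"wx": 0,"wy": 0,"wz": -0.248,"jaw": 1},
    {"tx": 0.167,"ty": -0.064,"tz": 0.28,"wx": 0,"wy": 0,"wz": -0.248,"jaw": 1},
    {"tx": 0.167,"ty": -0.064,"tz": 0.32,"wx": 0,"wy": 0,"wz": -0.248,"jaw": 1},
    {"tx": 0.167,"ty": -0.064,"tz": 0.36,"wx": 0,"wy": 0,"wz": -0.248,"jaw": 1},
    {"tx": 0.167,"ty": -0.064,"tz": 0.36,"wx": 0,"wy": 0,"wz": -0.248,"jaw": 1},
    {"tx": 0.167,"ty": -0.064,"tz": 0.36,"wx": 0,"wy": 0,"wz": -0.248,"jaw": 1},
  ],
)

```text
clock: 4.68
ee_pos: [0.4379, -0.0535, 0.0411]
tcp_rot: [0.001, 0.615, 0.789, 0.001]
wrist_force: [0.1, -0.2, 0.7]
finger_gap: 1.001
grip_force: 0.0
```

send_rows(
  force=20,
  targets=[
    {"tx": 0,"ty": 0,"tz": 0,"wx": 0,"wy": 0,"wz": 0,"jaw": -1},
    {"tx": 0,"ty": 0,"tz": 0,"wx": 0,"wy": 0,"wz": 0,"jaw": -1},
    {"tx": 0,"ty": 0,"tz": 0,"wx": 0,"wy": 0,"wz": 0,"jaw": -1},
    {"tx": 0,"ty": 0,"tz": 0,"wx": 0,"wy": 0,"wz": 0,"jaw": -1},
    {"tx": 0,"ty": 0,"tz": 0,"wx": 0,"wy": 0,"wz": 0,"jaw": -1},
    {"tx": 0,"ty": 0,"tz": 0,"wx": 0,"wy": 0,"wz": 0,"jaw": -1},
  ],
)

```text
clock: 5.42
ee_pos: [0.4353, -0.0536, 0.0396]
tcp_rot: [-0.001, 0.614, 0.789, -0.001]
wrist_force: [-2.9, -1.9, 6.3]
finger_gap: 0.563
grip_force: 20.0
```

```bash
cat >> h.py <<'E'
BX=np.array([.6155,-.1536]); BYAW=.95
def inbox(x,y):
    a=np.radians(BYAW); return BX+[x*np.cos(a)-y*np.sin(a),x*np.sin(a)+y*np.cos(a)]
E
python3 - <<'E'
from h import *
st(); p=inbox(0,-.053); go(*p,.20,BYAW); go(*p,.046,BYAW)
E
```

```text
t 5.42 p [ 0.4353 -0.0536  0.0396] phi 14.19 F [-2.9 -1.9  6.3] gap 49.5 grip 20.0
go (np.float64(0.616378733013948), np.float64(-0.20659271486053715), 0.2, 0.95) t [-0.1928  0.1377 -0.1606] w [-0.0023  0.0007  0.2311] rows 4.6
go (np.float64(0.616378733013948), np.float64(-0.20659271486053715), 0.046, 0.95) t [-0.1927  0.1381 -0.0066] w [-0.0023  0.0007  0.2311] rows 3.8
```

send_rows(
  targets=[
    {"tx": 0,"ty": 0,"tz": -0.05,"wx": 0,"wy": 0,"wz": 0,"jaw": -1},
    {"tx": 0,"ty": 0,"tz": -0.1,"wx": 0,"wy": 0,"wz": 0,"jaw": -1},
    {"tx": -0.191,"ty": 0.138,"tz": -0.16,"wx": -0.002,"wy": 0.001,"wz": 0.231,"jaw": -1},
    {"tx": -0.191,"ty": 0.138,"tz": -0.16,"wx": -0.002,"wy": 0.001,"wz": 0.231,"jaw": -1},
    {"tx": -0.191,"ty": 0.138,"tz": -0.16,"wx": -0.002,"wy": 0.001,"wz": 0.231,"jaw": -1},
    {"tx": -0.191,"ty": 0.138,"tz": -0.16,"wx": -0.002,"wy": 0.001,"wz": 0.231,"jaw": -1},
    {"tx": -0.191,"ty": 0.138,"tz": -0.16,"wx": -0.002,"wy": 0.001,"wz": 0.231,"jaw": -1},
    {"tx": -0.191,"ty": 0.138,"tz": -0.16,"wx": -0.002,"wy": 0.001,"wz": 0.231,"jaw": -1},
    {"tx": -0.191,"ty": 0.138,"tz": -0.1,"wx": -0.002,"wy": 0.001,"wz": 0.231,"jaw": -1},
    {"tx": -0.191,"ty": 0.138,"tz": -0.06,"wx": -0.002,"wy": 0.001,"wz": 0.231,"jaw": -1},
    {"tx": -0.191,"ty": 0.138,"tz": -0.06,"wx": -0.002,"wy": 0.001,"wz": 0.231,"jaw": -1},
    {"tx": -0.191,"ty": 0.138,"tz": -0.06,"wx": -0.002,"wy": 0.001,"wz": 0.231,"jaw": -1},
  ],
)

```text
clock: 6.92
ee_pos: [0.6178, -0.2038, 0.1013]
tcp_rot: [0.001, 0.701, 0.713, 0.002]
wrist_force: [0.5, -0.2, -2.6]
finger_gap: 0.57
grip_force: 20.0
```

```bash
python3 - <<'E'
from h import *
st(); p=inbox(0,-.051); go(*p,.046,BYAW)
im=snap('wrist','w3'); st()
a=cv2.imread('pics/w3.png'); cal=get_calibration('wrist')
print(proj(cal,[[*inbox(x,y),.032] for x,y in [(-.035,.084),(.035,.084),(-.035,0),(.035,0)]]).round(0).tolist())
E
```

```text
t 6.92 p [ 0.6178 -0.2038  0.1013] phi 1.03 F [ 0.5 -0.2 -2.6] gap 50.2 grip 20.0
go (np.float64(0.6163455732775727), np.float64(-0.2045929897714603), 0.046, 0.95) t [-0.0008 -0.0016  0.0553] w [ 0.0036 -0.0011  0.0013] rows 0.9
t 6.97 p [ 0.6184 -0.2041  0.102 ] phi 1.01 F [-0.4  0.5 -2.2] gap 49.9 grip 20.0
[[259.0, 31.0], [375.0, 32.0], [264.0, 172.0], [370.0, 172.0]]
```

View pics/w3.png

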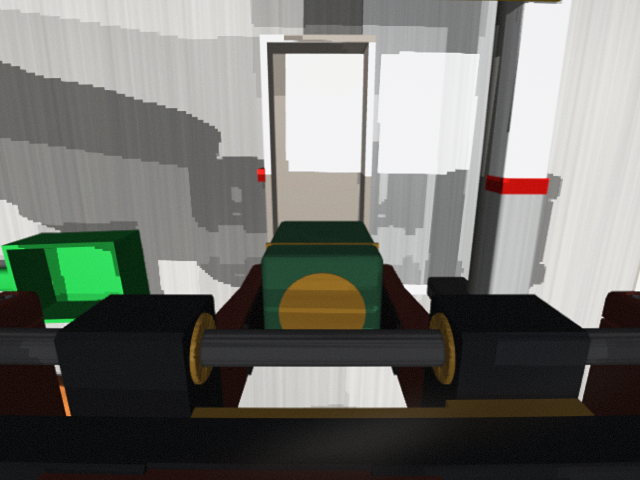

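```bash
python3 - <<'E'
from h import *
cal=get_calibration('wrist'); im=cv2.imread('pics/w3.png')
g=im.astype(int)
print('col gray c320 rows26-50',g[26:50,320].sum(1).tolist())
print('row60 cols250-285',g[60,250:285].sum(1).tolist()); print('row60 355-392',g[60,355:392].sum(1).tolist())
print('red near rows', [r for r in range(150,200) if g[r,262,2]-g[r,262,1]>60],'rail',[r for r in range(150,200) if g[r,518,2]-g[r,518,1]>60])
print('rail cols',[c for c in range(470,570) if g[185,c,2]-g[185,c,1]>60][::60], 'tea rows',g[212:232,320].tolist())
print(proj(cal,[[*inbox(.102,0),.094],[*inbox(-.039,0),.03],[*inbox(.091,0),.094],[*inbox(.113,0),.094]]).round(1).tolist())
for z in (.060,.062,.064):print(at_z(cal,(320,222),z))
E
```

```text
col gray c320 rows26-50 [346, 338, 339, 336, 338, 333, 341, 341, 428, 553, 571, 568, 567, 511, 435, 464, 384, 203, 185, 192, 194, 192, 186, 191]
row60 cols250-285 [573, 570, 561, 515, 524, 535, 536, 537, 534, 538, 643, 731, 732, 730, 730, 735, 722, 462, 203, 185, 195, 178, 249, 385, 417, 425, 421, 425, 420, 424, 425, 424, 413, 418, 428]
row60 355-392 [725, 727, 728, 727, 729, 727, 731, 733, 564, 351, 309, 300, 333, 610, 728, 733, 733, 728, 734, 720, 601, 544, 527, 535, 521, 543, 722, 732, 730, 730, 732, 731, 729, 732, 730, 731, 730]
red near rows [168, 169, 170, 171, 172, 173, 174, 175, 176, 177, 178, 179, 180, 181] rail [178, 179, 180, 181, 182, 183, 184, 185, 186, 187, 188, 189, 190, 191, 192, 193]
rail cols [502] tea rows [[158, 169, 179], [156, 166, 176], [154, 166, 176], [156, 167, 177], [155, 165, 176], [157, 168, 175], [158, 169, 177], [157, 167, 175], [131, 144, 146], [64, 76, 69], [28, 39, 20], [29, 39, 21], [31, 41, 20], [28, 41, 24], [31, 43, 22], [27, 38, 17], [32, 44, 23], [32, 43, 24], [25, 37, 15], [24, 37, 18]]
[[523.8, 181.7], [258.9, 171.6], [501.7, 181.6], [545.7, 181.8]]
[ 0.6176657  -0.18131455  0.06      ]
[ 0.61766084 -0.18087851  0.062     ]
[ 0.61765598 -0.18044246  0.064     ]
```

The picture shows the tin gripped square, with the box rim at columns 260–376 and its far edge at row 34. The red marks are at rows 174 and 185, which puts the box about 2 mm to −y of my fit. The tin is within 1.5 mm of target, so I'm lowering it with that correction.

send_rows(
  targets=[
    {"tx": -0.001,"ty": -0.0015,"tz": 0.03,"wx": 0.003,"wy": -0.001,"wz": 0,"jaw": -1},
    {"tx": -0.001,"ty": -0.0015,"tz": 0.045,"wx": 0.003,"wy": -0.001,"wz": 0,"jaw": -1},
    {"tx": -0.001,"ty": -0.0015,"tz": 0.055,"wx": 0.003,"wy": -0.001,"wz": 0,"jaw": -1},
    {"tx": -0.001,"ty": -0.0015,"tz": 0.0575,"wx": 0.003,"wy": -0.001,"wz": 0,"jaw": -1},
    {"tx": -0.001,"ty": -0.0015,"tz": 0.0575,"wx": 0.003,"wy": -0.001,"wz": 0,"jaw": -1},
    {"tx": -0.001,"ty": -0.0015,"tz": 0.0575,"wx": 0.003,"wy": -0.001,"wz": 0,"jaw": -1},
  ],
)

```text
clock: 7.72
ee_pos: [0.6161, -0.2053, 0.0436]
tcp_rot: [-0.0, 0.701, 0.713, -0.0]
wrist_force: [-4.1, 0.8, 5.9]
finger_gap: 0.569
grip_force: 20.0
```

send_rows(
  targets=[
    {"tx": 0,"ty": 0,"tz": 0,"wx": 0,"wy": 0,"wz": 0,"jaw": 0.6},
    {"tx": 0,"ty": 0,"tz": 0,"wx": 0,"wy": 0,"wz": 0,"jaw": 0.6},
    {"tx": 0,"ty": 0,"tz": -0.03,"wx": 0,"wy": 0,"wz": 0,"jaw": 0.6},
    {"tx": 0,"ty": 0,"tz": -0.08,"wx": 0,"wy": 0,"wz": 0,"jaw": 0.6},
    {"tx": 0,"ty": 0,"tz": -0.14,"wx": 0,"wy": 0,"wz": 0,"jaw": 1},
    {"tx": 0,"ty": 0,"tz": -0.2,"wx": 0,"wy": 0,"wz": 0,"jaw": 1},
    {"tx": 0.267,"ty": -0.112,"tz": -0.336,"wx": 0,"wy": 0,"wz": 0.017,"jaw": 1},
    {"tx": 0.267,"ty": -0.112,"tz": -0.336,"wx": 0,"wy": 0,"wz": 0.017,"jaw": 1},
    {"tx": 0.267,"ty": -0.112,"tz": -0.336,"wx": 0,"wy": 0,"wz": 0.017,"jaw": 1},
    {"tx": 0.267,"ty": -0.112,"tz": -0.336,"wx": 0,"wy": 0,"wz": 0.017,"jaw": 1},
    {"tx": 0.267,"ty": -0.112,"tz": -0.336,"wx": 0,"wy": 0,"wz": 0.017,"jaw": 1},
    {"tx": 0.267,"ty": -0.112,"tz": -0.336,"wx": 0,"wy": 0,"wz": 0.017,"jaw": 1},
  ],
)

```text
clock: 9.22
ee_pos: [0.499, 0.0646, 0.3812]
tcp_rot: [0.001, 0.704, 0.71, 0.002]
wrist_force: [0.1, -0.7, -0.0]
finger_gap: 1.0
grip_force: 0.0
```

```bash
python3 - <<'E'
from h import *
st(); im=snap('wrist','w4'); cal=get_calibration('wrist'); snap('scene','s4')
for n in ['pepper_jar','salt_tin','shutter_grip','shutter_edge']:
    for h in spotter.landmark_of('wrist',n)[:2]: print(n,round(h['p'],2),np.round(h['xy'],1),at_z(cal,h['xy'],.146 if 'gr' in n else .102 if 'ed' in n else 0).round(4))
    for h in spotter.look_for('wrist',n)[:1]: print(np.round(h['extent'],1))
h=spotter.look_for('scene','tea_tin')[0]; print('tea',h, spotter.landmark_of('scene','tea_tin')[:1])
a=cv2.imread('pics/w4.png')[0:290]; b=cv2.imread('pics/s4.png')[230:340,270:430]
o=np.zeros((600,640,3),np.uint8); o[:290]=a; o[290:598,:448]=cv2.resize(b,(448,308),interpolation=cv2.INTER_CUBIC); cv2.imwrite('pics/c4.png',o)
E
```

```text
t 9.22 p [0.499  0.0646 0.3812] phi 0.43 F [ 0.1 -0.7 -0. ] gap 88.0 grip 0.0
pepper_jar 0.91 [358.4  59.7] [0.552  0.2502 0.    ]
[375.  363.6  31.8  17.8]
salt_tin 0.74 [414.5 262.4] [ 0.6539 -0.0558  0.    ]
[231.3  54.1  53.   47.2]
shutter_grip 0.91 [415.6 261.2] [ 0.6135 -0.0042  0.146 ]
[376.7 177.7 123.6 128.5]
shutter_edge 0.76 [403.8 304.3] [ 0.6145 -0.082   0.102 ]
[373.6 181.8 130.2 119.4]
tea {'extent': [429.0, 197.5, 32.7, 28.3], 'p': 0.15} [{'xy': [332.0, 314.9], 'p': 0.94}]
```

View pics/c4.png

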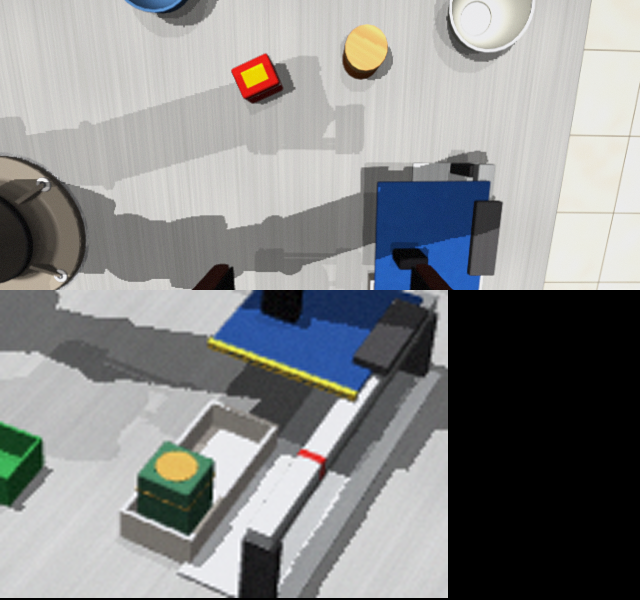

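The tea tin stands in the box at its −y end. The pepper lid is at (366,48) and the salt tin's top at (256,76), turned. I'll segment both tops numerically.

```bash
python3 - <<'E'
from h import *
cal=get_calibration('wrist'); im=cv2.imread('pics/w4.png')
hsv=cv2.cvtColor(im,cv2.COLOR_BGR2HSV)
def big(m,roi):
    k=np.zeros_like(m); x,y,w,h=roi; k[y:y+h,x:x+w]=m[y:y+h,x:x+w]
    n,l,s,c=cv2.connectedComponentsWithStats(k); i=1+np.argmax(s[1:,4]); return (l==i).astype(np.uint8)
def rect_top(px,z):
    P=np.array([at_z(cal,p,z)[:2] for p in px],np.float32)*1000
    return cv2.minAreaRect(P)
# salt: bright red or yellow top
m=(((hsv[...,0]<35)|(hsv[...,0]>172))&(hsv[...,1]>150)&(hsv[...,2]>190)).astype(np.uint8)
s=big(m,(215,40,90,75)); ys,xs=np.nonzero(s); print('salt px',xs.min(),xs.max(),ys.min(),ys.max(),s.sum(), rect_top(np.c_[xs,ys],.06))
m2=((hsv[...,0]>20)&(hsv[...,0]<35)&(hsv[...,1]>150)&(hsv[...,2]>150)).astype(np.uint8)
y=big(m2,(215,40,90,75)); ys,xs=np.nonzero(y); print('yellow', rect_top(np.c_[xs,ys],.06))
m=((hsv[...,0]<30)&(hsv[...,1]>90)&(hsv[...,2]>150)).astype(np.uint8)
p=big(m,(335,15,65,75)); ys,xs=np.nonzero(p); print('pep px',xs.min(),xs.max(),ys.min(),ys.max(),p.sum())
P=np.array([at_z(cal,q,.064)[:2] for q in np.c_[xs,ys]],np.float32)*1000
print(cv2.minEnclosingCircle(P),P.mean(0),rect_top(np.c_[xs,ys],.064))
cv2.imwrite('pics/c5.png',np.hstack([cv2.resize(im[35:115,205:305],(400,320),interpolation=cv2.INTER_NEAREST),cv2.resize(im[10:90,325:405],(320,320),interpolation=cv2.INTER_NEAREST)]))
E
```

```text
salt px 232 276 54 96 1165 ((412.3683776855469, 214.2813262939453), (49.18751525878906, 36.62931823730469), 22.701549530029297)
yellow ((412.6042785644531, 214.49685668945312), (29.464889526367188, 19.779693603515625), 23.848438262939453)
pep px 345 387 25 70 1531
((554.7438354492188, 246.15354919433594), 26.773324966430664) [554.62317 246.10426] ((554.8067626953125, 245.5750732421875), (52.62980270385742, 51.719730377197266), 0.8182755708694458)
```

View pics/c5.png

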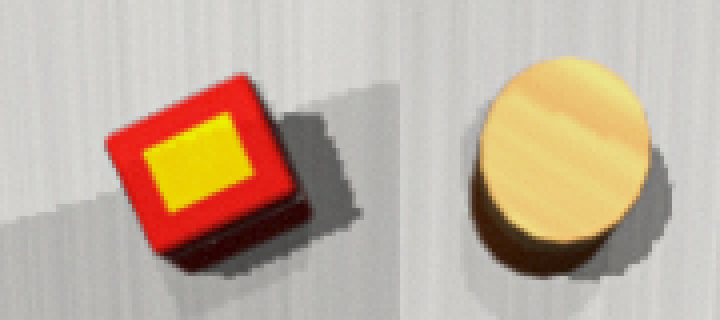

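```bash
sed -i 's/BX=.*; BYAW/BX=np.array([.6155,-.1552]); BYAW/' h.py; python3 - <<'E'
from h import *
st(); go(.5547,.2461,.14,.95); go(.5547,.2461,.038,.95)
E
```

```text
t 9.82 p [0.4997 0.0592 0.3781] phi -0.04 F [ 0.6  0.3 -0.4] gap 88.0 grip 0.0
go (0.5547, 0.2461, 0.14, 0.95) t [0.1868 0.0553 0.238 ] w [-0.0016 -0.0003 -0.0173] rows 4.9
go (0.5547, 0.2461, 0.038, 0.95) t [0.1868 0.0554 0.34  ] w [-0.0016 -0.0003 -0.0173] rows 6.3
```

The arm was still settling when that picture was taken, so I'll re-measure now with a matched camera pose.

```bash
cat > tops.py <<'E'
from h import *
st(); cal=get_calibration('wrist'); snap('wrist','w6'); im=cv2.imread('pics/w6.png'); st()
hsv=cv2.cvtColor(im,cv2.COLOR_BGR2HSV)
H,S,V=[hsv[...,i] for i in range(3)]
def top(m,z):
    c=max(cv2.findContours(m.astype(np.uint8),cv2.RETR_EXTERNAL,cv2.CHAIN_APPROX_NONE)[0],key=cv2.contourArea)[:,0]
    P=np.array([at_z(cal,p,z)[:2] for p in c],np.float32)*1000
    return c.min(0),c.max(0),cv2.minAreaRect(P)
up=np.zeros(H.shape,bool); up[:150]=True
print('salt',top(up&((H<4)|(H>172)|((H>22)&(H<35)))&(S>150)&(V>190),.06))
print('pep',top(up&(H>8)&(H<22)&(S>90)&(V>150),.064))
E
python3 tops.py; python3 -c "
from h import *
go(.5547,.2461,.038,.95)"
```

```text
t 9.82 p [0.4997 0.0592 0.3781] phi -0.04 F [ 0.6  0.3 -0.4] gap 88.0 grip 0.0
t 9.88 p [0.4997 0.0593 0.3781] phi -0.02 F [ 0.9 -0.1  0.4] gap 87.8 grip 0.0
salt (array([231,  49], dtype=int32), array([276,  92], dtype=int32), ((411.85760498046875, 220.02713012695312), (49.824989318847656, 37.03810501098633), 23.174976348876953))
pep (array([345,  19], dtype=int32), array([387,  64], dtype=int32), ((553.2774047851562, 249.94009399414062), (45.826568603515625, 53.185951232910156), 66.01412963867188))
go (0.5547, 0.2461, 0.038, 0.95) t [0.1867 0.0554 0.3401] w [-0.0014 -0.0003 -0.017 ] rows 6.3
```

send_rows(
  targets=[
    {"tx": 0.192,"ty": 0.055,"tz": 0.238,"wx": -0.001,"wy": 0,"wz": -0.017,"jaw": 1},
    {"tx": 0.192,"ty": 0.055,"tz": 0.238,"wx": -0.001,"wy": 0,"wz": -0.017,"jaw": 1},
    {"tx": 0.192,"ty": 0.055,"tz": 0.238,"wx": -0.001,"wy": 0,"wz": -0.017,"jaw": 1},
    {"tx": 0.192,"ty": 0.055,"tz": 0.238,"wx": -0.001,"wy": 0,"wz": -0.017,"jaw": 1},
    {"tx": 0.192,"ty": 0.055,"tz": 0.238,"wx": -0.001,"wy": 0,"wz": -0.017,"jaw": 1},
    {"tx": 0.192,"ty": 0.055,"tz": 0.238,"wx": -0.001,"wy": 0,"wz": -0.017,"jaw": 1},
    {"tx": 0.192,"ty": 0.055,"tz": 0.238,"wx": -0.001,"wy": 0,"wz": -0.017,"jaw": 1},
    {"tx": 0.192,"ty": 0.055,"tz": 0.28,"wx": -0.001,"wy": 0,"wz": -0.017,"jaw": 1},
    {"tx": 0.192,"ty": 0.055,"tz": 0.31,"wx": -0.001,"wy": 0,"wz": -0.017,"jaw": 1},
    {"tx": 0.192,"ty": 0.055,"tz": 0.34,"wx": -0.001,"wy": 0,"wz": -0.017,"jaw": 1},
    {"tx": 0.192,"ty": 0.055,"tz": 0.34,"wx": -0.001,"wy": 0,"wz": -0.017,"jaw": 1},
    {"tx": 0.192,"ty": 0.055,"tz": 0.34,"wx": -0.001,"wy": 0,"wz": -0.017,"jaw": 1},
  ],
)

```text
clock: 11.38
ee_pos: [0.5558, 0.2515, 0.0407]
tcp_rot: [0.001, 0.702, 0.713, 0.001]
wrist_force: [-0.3, 0.2, 0.5]
finger_gap: 0.998
grip_force: 0.0
```

send_rows(
  targets=[
    {"tx": 0,"ty": 0,"tz": 0,"wx": 0,"wy": 0,"wz": 0,"jaw": -1},
    {"tx": 0,"ty": 0,"tz": 0,"wx": 0,"wy": 0,"wz": 0,"jaw": -1},
    {"tx": 0,"ty": 0,"tz": 0,"wx": 0,"wy": 0,"wz": 0,"jaw": -1},
    {"tx": 0,"ty": 0,"tz": 0,"wx": 0,"wy": 0,"wz": 0,"jaw": -1},
    {"tx": 0,"ty": 0,"tz": 0,"wx": 0,"wy": 0,"wz": 0,"jaw": -1},
    {"tx": 0,"ty": 0,"tz": 0,"wx": 0,"wy": 0,"wz": 0,"jaw": -1},
  ],
)

```text
clock: 12.12
ee_pos: [0.5544, 0.2518, 0.0385]
tcp_rot: [-0.0, 0.701, 0.713, 0.0]
wrist_force: [0.0, -0.9, 2.0]
finger_gap: 0.612
grip_force: 20.0
```

```bash
python3 - <<'E'
from h import *
st(); p=inbox(0,.006); go(*p,.22,BYAW); go(*p,.10,BYAW)
E
```

```text
t 12.12 p [0.5544 0.2518 0.0385] phi 0.97 F [ 0.  -0.9  2. ] gap 53.8 grip 20.0
go (np.float64(0.6154005207908738), np.float64(-0.14920082473276938), 0.22, 0.95) t [-0.4019  0.0542 -0.1816] w [ 0.0003 -0.0003  0.0004] rows 7.1
go (np.float64(0.6154005207908738), np.float64(-0.14920082473276938), 0.1, 0.95) t [-0.4019  0.0542 -0.0616] w [ 0.0003 -0.0003  0.0004] rows 6.6
```

send_rows(
  targets=[
    {"tx": 0,"ty": 0,"tz": -0.05,"wx": 0,"wy": 0,"wz": 0,"jaw": -1},
    {"tx": 0,"ty": 0,"tz": -0.11,"wx": 0,"wy": 0,"wz": 0,"jaw": -1},
    {"tx": 0,"ty": 0,"tz": -0.17,"wx": 0,"wy": 0,"wz": 0,"jaw": -1},
    {"tx": -0.05,"ty": 0.007,"tz": -0.2,"wx": 0,"wy": 0,"wz": 0,"jaw": -1},
    {"tx": -0.402,"ty": 0.054,"tz": -0.2,"wx": 0,"wy": 0,"wz": 0,"jaw": -1},
    {"tx": -0.402,"ty": 0.054,"tz": -0.2,"wx": 0,"wy": 0,"wz": 0,"jaw": -1},
    {"tx": -0.402,"ty": 0.054,"tz": -0.2,"wx": 0,"wy": 0,"wz": 0,"jaw": -1},
    {"tx": -0.402,"ty": 0.054,"tz": -0.2,"wx": 0,"wy": 0,"wz": 0,"jaw": -1},
    {"tx": -0.402,"ty": 0.054,"tz": -0.2,"wx": 0,"wy": 0,"wz": 0,"jaw": -1},
    {"tx": -0.402,"ty": 0.054,"tz": -0.2,"wx": 0,"wy": 0,"wz": 0,"jaw": -1},
    {"tx": -0.402,"ty": 0.054,"tz": -0.2,"wx": 0,"wy": 0,"wz": 0,"jaw": -1},
    {"tx": -0.402,"ty": 0.054,"tz": -0.2,"wx": 0,"wy": 0,"wz": 0,"jaw": -1},
  ],
)

```text
clock: 13.62
ee_pos: [0.6143, -0.1485, 0.2372]
tcp_rot: [-0.001, 0.701, 0.713, -0.0]
wrist_force: [0.6, 1.2, -3.8]
finger_gap: 0.614
grip_force: 20.0
```

send_rows(
  targets=[
    {"tx": 0,"ty": 0,"tz": 0.05,"wx": 0,"wy": 0,"wz": 0,"jaw": -1},
    {"tx": 0,"ty": 0,"tz": 0.1,"wx": 0,"wy": 0,"wz": 0,"jaw": -1},
    {"tx": 0,"ty": 0,"tz": 0.125,"wx": 0,"wy": 0,"wz": 0,"jaw": -1},
    {"tx": 0,"ty": 0,"tz": 0.125,"wx": 0,"wy": 0,"wz": 0,"jaw": -1},
    {"tx": 0,"ty": 0,"tz": 0.125,"wx": 0,"wy": 0,"wz": 0,"jaw": -1},
    {"tx": 0,"ty": 0,"tz": 0.125,"wx": 0,"wy": 0,"wz": 0,"jaw": -1},
  ],
)

```text
clock: 14.38
ee_pos: [0.6162, -0.149, 0.115]
tcp_rot: [0.001, 0.701, 0.713, 0.001]
wrist_force: [0.9, 0.5, -3.3]
finger_gap: 0.615
grip_force: 20.0
```

```bash
python3 - <<'E'
from h import *
st(); p=inbox(0,.006); go(*p,.0435,BYAW); cal=get_calibration('wrist')
snap('wrist','w7'); s=cv2.imread('pics/w7.png')
read_camera('side'); snap('side','d7'); d=cv2.imread('pics/d7.png')[190:320,190:370]
print(proj(cal,[[*inbox(x,y),.032] for x,y in [(-.035,.084),(.035,.084)]]).round(1).tolist(), proj(cal,[[*inbox(.102,0),.094]]).round(1).tolist())
o=np.zeros((600,800,3),np.uint8); o[:400,:534]=cv2.resize(s,(534,400)); o[210:600,260:800]=cv2.resize(d,(540,390),interpolation=cv2.INTER_CUBIC); cv2.imwrite('pics/c7.png',o)
E
```

```text
t 14.38 p [ 0.6162 -0.149   0.115 ] phi 1.0 F [ 0.9  0.5 -3.3] gap 54.1 grip 20.0
go (np.float64(0.6154005207908738), np.float64(-0.14920082473276938), 0.0435, 0.95) t [-0.0002 -0.001   0.0715] w [0.0027 0.0003 0.0009] rows 1.1
[[268.0, 129.7], [371.3, 129.8]] [[498.9, 279.9]]
```

View pics/c7.png

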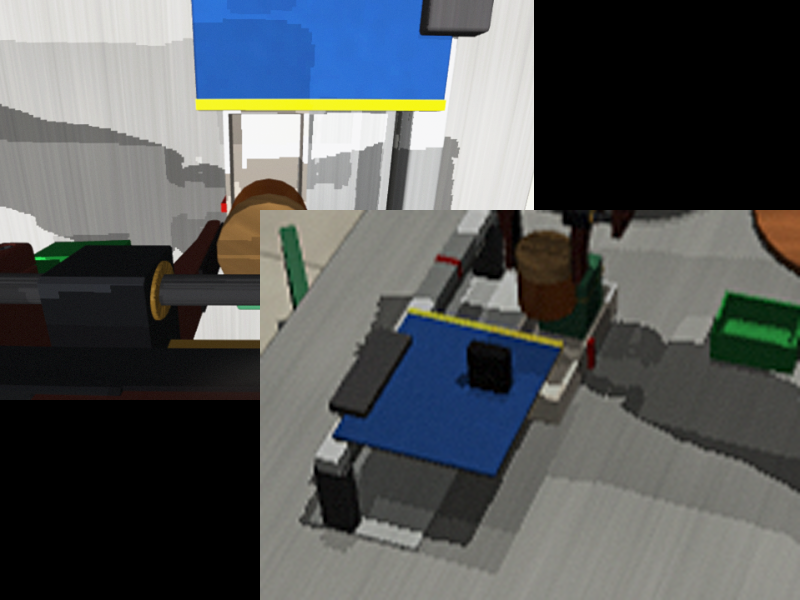

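The pepper jar hangs centred over the box behind the tea tin, and the yellow edge is clear of it. I'm lowering it and releasing.

send_rows(
  targets=[
    {"tx": 0,"ty": -0.001,"tz": 0.04,"wx": 0.002,"wy": 0,"wz": 0,"jaw": -1},
    {"tx": 0,"ty": -0.001,"tz": 0.06,"wx": 0.002,"wy": 0,"wz": 0,"jaw": -1},
    {"tx": 0,"ty": -0.001,"tz": 0.07,"wx": 0.002,"wy": 0,"wz": 0,"jaw": -1},
    {"tx": 0,"ty": -0.001,"tz": 0.072,"wx": 0.002,"wy": 0,"wz": 0,"jaw": -1},
    {"tx": 0,"ty": -0.001,"tz": 0.072,"wx": 0.002,"wy": 0,"wz": 0,"jaw": -1},
    {"tx": 0,"ty": -0.001,"tz": 0.072,"wx": 0.002,"wy": 0,"wz": 0,"jaw": -1},
  ],
)

```text
clock: 15.28
ee_pos: [0.6148, -0.1494, 0.0419]
tcp_rot: [-0.0, 0.701, 0.713, -0.0]
wrist_force: [0.5, 0.4, -2.0]
finger_gap: 0.613
grip_force: 20.0
```

```bash
python3 - <<'E'
from h import *
st(); go(.4119,.2200,.16,23.2); go(.4119,.2200,.036,23.2)
E
```

```text
t 15.28 p [ 0.6148 -0.1494  0.0419] phi 0.97 F [ 0.5  0.4 -2. ] gap 53.9 grip 20.0
go (0.4119, 0.22, 0.16, 23.2) t [ 0.3728 -0.1967 -0.118 ] w [-4.00e-04 -1.00e-04 -3.88e-01] rows 7.0
go (0.4119, 0.22, 0.036, 23.2) t [ 0.3728 -0.1967  0.006 ] w [-4.00e-04 -1.00e-04 -3.88e-01] rows 6.7
```

send_rows(
  targets=[
    {"tx": 0,"ty": 0,"tz": 0.001,"wx": 0,"wy": 0,"wz": 0,"jaw": -1},
    {"tx": 0,"ty": 0,"tz": 0.001,"wx": 0,"wy": 0,"wz": 0,"jaw": 0.6},
    {"tx": 0,"ty": 0,"tz": 0,"wx": 0,"wy": 0,"wz": 0,"jaw": 0.6},
    {"tx": 0,"ty": 0,"tz": -0.03,"wx": 0,"wy": 0,"wz": 0,"jaw": 0.6},
    {"tx": 0,"ty": 0,"tz": -0.08,"wx": 0,"wy": 0,"wz": 0,"jaw": 0.6},
    {"tx": 0,"ty": 0,"tz": -0.14,"wx": 0,"wy": 0,"wz": 0,"jaw": 1},
    {"tx": 0,"ty": 0,"tz": -0.19,"wx": 0,"wy": 0,"wz": 0,"jaw": 1},
  ],
)

```text
clock: 16.15
ee_pos: [0.6148, -0.1493, 0.2338]
tcp_rot: [-0.0, 0.701, 0.713, -0.0]
wrist_force: [1.2, -0.8, 0.3]
finger_gap: 0.977
grip_force: 0.0
```

send_rows(
  targets=[
    {"tx": 0.373,"ty": -0.197,"tz": 0,"wx": 0,"wy": 0,"wz": -0.388,"jaw": 1},
    {"tx": 0.373,"ty": -0.197,"tz": 0,"wx": 0,"wy": 0,"wz": -0.388,"jaw": 1},
    {"tx": 0.373,"ty": -0.197,"tz": 0,"wx": 0,"wy": 0,"wz": -0.388,"jaw": 1},
    {"tx": 0.373,"ty": -0.197,"tz": 0,"wx": 0,"wy": 0,"wz": -0.388,"jaw": 1},
    {"tx": 0.373,"ty": -0.197,"tz": 0,"wx": 0,"wy": 0,"wz": -0.388,"jaw": 1},
    {"tx": 0.373,"ty": -0.197,"tz": 0,"wx": 0,"wy": 0,"wz": -0.388,"jaw": 1},
    {"tx": 0.373,"ty": -0.197,"tz": 0,"wx": 0,"wy": 0,"wz": -0.388,"jaw": 1},
    {"tx": 0.373,"ty": -0.197,"tz": 0.06,"wx": 0,"wy": 0,"wz": -0.388,"jaw": 1},
    {"tx": 0.373,"ty": -0.197,"tz": 0.06,"wx": 0,"wy": 0,"wz": -0.388,"jaw": 1},
    {"tx": 0.373,"ty": -0.197,"tz": 0.06,"wx": 0,"wy": 0,"wz": -0.388,"jaw": 1},
    {"tx": 0.373,"ty": -0.197,"tz": 0.06,"wx": 0,"wy": 0,"wz": -0.388,"jaw": 1},
  ],
)

```text
clock: 17.52
ee_pos: [0.4124, 0.2204, 0.1735]
tcp_rot: [-0.0, 0.551, 0.834, 0.001]
wrist_force: [0.7, 0.1, 0.2]
finger_gap: 0.998
grip_force: 0.0
```

```bash
python3 - <<'E'
from h import *
st(); go(.4119,.2200,.036,23.2)
E
```

```text
t 17.52 p [0.4124 0.2204 0.1735] phi 23.12 F [0.7 0.1 0.2] gap 87.9 grip 0.0
go (0.4119, 0.22, 0.036, 23.2) t [-0.0003 -0.0007  0.1375] w [ 0.001  -0.0009 -0.0014] rows 2.2
```

send_rows(
  targets=[
    {"tx": 0,"ty": -0.001,"tz": 0.06,"wx": 0.001,"wy": -0.001,"wz": -0.001,"jaw": 1},
    {"tx": 0,"ty": -0.001,"tz": 0.11,"wx": 0.001,"wy": -0.001,"wz": -0.001,"jaw": 1},
    {"tx": 0,"ty": -0.001,"tz": 0.137,"wx": 0.001,"wy": -0.001,"wz": -0.001,"jaw": 1},
    {"tx": 0,"ty": -0.001,"tz": 0.137,"wx": 0.001,"wy": -0.001,"wz": -0.001,"jaw": 1},
    {"tx": 0,"ty": -0.001,"tz": 0.137,"wx": 0.001,"wy": -0.001,"wz": -0.001,"jaw": 1},
    {"tx": 0,"ty": -0.001,"tz": 0.137,"wx": 0.001,"wy": -0.001,"wz": -0.001,"jaw": -1},
    {"tx": 0,"ty": -0.001,"tz": 0.137,"wx": 0.001,"wy": -0.001,"wz": -0.001,"jaw": -1},
    {"tx": 0,"ty": -0.001,"tz": 0.137,"wx": 0.001,"wy": -0.001,"wz": -0.001,"jaw": -1},
    {"tx": 0,"ty": -0.001,"tz": 0.137,"wx": 0.001,"wy": -0.001,"wz": -0.001,"jaw": -1},
    {"tx": 0,"ty": -0.001,"tz": 0.137,"wx": 0.001,"wy": -0.001,"wz": -0.001,"jaw": -1},
  ],
)

```text
clock: 18.77
ee_pos: [0.4102, 0.2201, 0.035]
tcp_rot: [-0.001, 0.55, 0.835, -0.001]
wrist_force: [1.3, 0.1, 2.6]
finger_gap: 0.59
grip_force: 20.0
```

```bash
python3 - <<'E'
from h import *
st(); p=inbox(0,.057); go(*p,.236,BYAW)
E
```

```text
t 18.77 p [0.4102 0.2201 0.035 ] phi 23.26 F [1.3 0.1 2.6] gap 52.0 grip 20.0
go (np.float64(0.6145549475133013), np.float64(-0.09820783496130908), 0.236, 0.95) t [-0.3731  0.0616 -0.2011] w [-0.002   0.0004  0.3893] rows 6.9
```

send_rows(
  targets=[
    {"tx": 0,"ty": 0,"tz": -0.05,"wx": 0,"wy": 0,"wz": 0,"jaw": -1},
    {"tx": 0,"ty": 0,"tz": -0.11,"wx": 0,"wy": 0,"wz": 0,"jaw": -1},
    {"tx": 0,"ty": 0,"tz": -0.17,"wx": 0,"wy": 0,"wz": 0,"jaw": -1},
    {"tx": -0.05,"ty": 0.008,"tz": -0.2,"wx": -0.002,"wy": 0,"wz": 0.1,"jaw": -1},
    {"tx": -0.373,"ty": 0.062,"tz": -0.2,"wx": -0.002,"wy": 0,"wz": 0.389,"jaw": -1},
    {"tx": -0.373,"ty": 0.062,"tz": -0.2,"wx": -0.002,"wy": 0,"wz": 0.389,"jaw": -1},
    {"tx": -0.373,"ty": 0.062,"tz": -0.2,"wx": -0.002,"wy": 0,"wz": 0.389,"jaw": -1},
    {"tx": -0.373,"ty": 0.062,"tz": -0.2,"wx": -0.002,"wy": 0,"wz": 0.389,"jaw": -1},
    {"tx": -0.373,"ty": 0.062,"tz": -0.2,"wx": -0.002,"wy": 0,"wz": 0.389,"jaw": -1},
    {"tx": -0.373,"ty": 0.062,"tz": -0.2,"wx": -0.002,"wy": 0,"wz": 0.389,"jaw": -1},
    {"tx": -0.373,"ty": 0.062,"tz": -0.2,"wx": -0.002,"wy": 0,"wz": 0.389,"jaw": -1},
    {"tx": -0.373,"ty": 0.062,"tz": -0.2,"wx": -0.002,"wy": 0,"wz": 0.389,"jaw": -1},
  ],
)

```text
clock: 20.27
ee_pos: [0.6137, -0.0957, 0.2343]
tcp_rot: [-0.001, 0.7, 0.714, -0.001]
wrist_force: [0.1, 0.3, -3.0]
finger_gap: 0.595
grip_force: 20.0
```

send_rows(
  targets=[
    {"tx": 0,"ty": 0,"tz": 0.02,"wx": 0,"wy": 0,"wz": 0,"jaw": -1},
    {"tx": 0,"ty": 0,"tz": 0.04,"wx": 0,"wy": 0,"wz": 0,"jaw": -1},
    {"tx": 0,"ty": 0,"tz": 0.04,"wx": 0,"wy": 0,"wz": 0,"jaw": -1},
    {"tx": 0,"ty": 0,"tz": 0.04,"wx": 0,"wy": 0,"wz": 0,"jaw": -1},
  ],
)

```text
clock: 20.78
ee_pos: [0.6146, -0.0979, 0.1944]
tcp_rot: [-0.0, 0.701, 0.713, -0.001]
wrist_force: [0.1, -0.1, -2.2]
finger_gap: 0.595
grip_force: 20.0
```

```bash
python3 - <<'E'
from h import *
st(); p=inbox(0,.056); go(*p,.06,BYAW); cal=get_calibration('wrist'); st()
w=snap('wrist','w8')
read_camera('side'); snap('side','d8'); snap('scene','s8'); d=cv2.imread('pics/d8.png')[180:310,200:360]; s=cv2.imread('pics/s8.png')[220:340,290:430]
o=np.zeros((600,800,3),np.uint8); o[:320,:400]=cv2.resize(cv2.imread('pics/w8.png')[60:316,160:480],(400,320)); o[:320,400:]=cv2.resize(d,(400,320),interpolation=cv2.INTER_CUBIC); o[320:,:327]=cv2.resize(s,(327,280),interpolation=cv2.INTER_CUBIC);cv2.imwrite('pics/c8.png',o)
print('plate edge px',proj(cal,[[*inbox(-.04,.08),.096],[*inbox(.04,.08),.096]]).round(1).tolist(),'salt bottom front', proj(cal,[[*inbox(-.026,.076),.16]]).round(1).tolist())
E
```

```text
t 20.77 p [ 0.6146 -0.0979  0.1944] phi 0.99 F [ 0.1 -0.1 -2.2] gap 52.3 grip 20.0
go (np.float64(0.614571527381489), np.float64(-0.09920769750584751), 0.06, 0.95) t [-1.200e-03  1.000e-04  1.344e-01] w [-0.0009  0.0005  0.0007] rows 2.2
t 20.77 p [ 0.6146 -0.0979  0.1944] phi 0.99 F [ 0.1 -0.1 -2.2] gap 52.3 grip 20.0
plate edge px [[268.7, 206.1], [374.0, 206.2]] salt bottom front [[276.4, 231.5]]
```

View pics/c8.png

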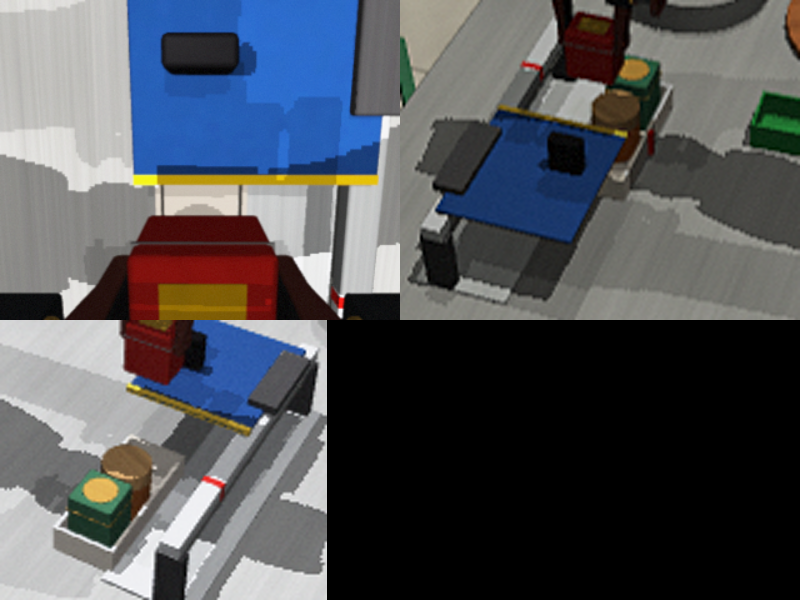

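The picture shows the salt tin aligned above the free end. Its front bottom edge at row 232 is about 4 mm clear of the yellow edge. I'm lowering in two stages and watching force.

send_rows(
  targets=[
    {"tx": -0.0005,"ty": 0,"tz": 0.05,"wx": -0.001,"wy": 0,"wz": 0,"jaw": -1},
    {"tx": -0.0005,"ty": 0,"tz": 0.08,"wx": -0.001,"wy": 0,"wz": 0,"jaw": -1},
    {"tx": -0.0005,"ty": 0,"tz": 0.1,"wx": -0.001,"wy": 0,"wz": 0,"jaw": -1},
    {"tx": -0.0005,"ty": 0,"tz": 0.115,"wx": -0.001,"wy": 0,"wz": 0,"jaw": -1},
    {"tx": -0.0005,"ty": 0,"tz": 0.115,"wx": -0.001,"wy": 0,"wz": 0,"jaw": -1},
  ],
)

```text
clock: 21.6
ee_pos: [0.6142, -0.0987, 0.079]
tcp_rot: [-0.0, 0.701, 0.713, -0.0]
wrist_force: [-0.1, 1.2, -2.8]
finger_gap: 0.589
grip_force: 20.0
```

send_rows(
  targets=[
    {"tx": 0,"ty": 0,"tz": 0.02,"wx": 0,"wy": 0,"wz": 0,"jaw": -1},
    {"tx": 0,"ty": 0,"tz": 0.032,"wx": 0,"wy": 0,"wz": 0,"jaw": -1},
    {"tx": 0,"ty": 0,"tz": 0.0395,"wx": 0,"wy": 0,"wz": 0,"jaw": -1},
    {"tx": 0,"ty": 0,"tz": 0.0395,"wx": 0,"wy": 0,"wz": 0,"jaw": -1},
    {"tx": 0,"ty": 0,"tz": 0.0395,"wx": 0,"wy": 0,"wz": 0,"jaw": -1},
  ],
)

```text
clock: 22.22
ee_pos: [0.6146, -0.0987, 0.0401]
tcp_rot: [0.0, 0.701, 0.713, -0.0]
wrist_force: [0.3, 0.7, -2.5]
finger_gap: 0.594
grip_force: 20.0
```

send_rows(
  targets=[
    {"tx": 0,"ty": 0,"tz": 0.001,"wx": 0,"wy": 0,"wz": 0,"jaw": -1},
    {"tx": 0,"ty": 0,"tz": 0.001,"wx": 0,"wy": 0,"wz": 0,"jaw": 0.6},
    {"tx": 0,"ty": 0,"tz": 0,"wx": 0,"wy": 0,"wz": 0,"jaw": 0.6},
    {"tx": 0,"ty": 0,"tz": -0.03,"wx": 0,"wy": 0,"wz": 0,"jaw": 0.6},
    {"tx": 0,"ty": 0,"tz": -0.08,"wx": 0,"wy": 0,"wz": 0,"jaw": 0.6},
    {"tx": 0,"ty": 0,"tz": -0.14,"wx": 0,"wy": 0,"wz": 0,"jaw": 0.6},
    {"tx": 0,"ty": 0,"tz": -0.2,"wx": 0,"wy": 0,"wz": 0,"jaw": 0.6},
    {"tx": -0.06,"ty": 0,"tz": -0.24,"wx": 0,"wy": 0,"wz": 0,"jaw": 0.6},
    {"tx": -0.12,"ty": 0,"tz": -0.24,"wx": 0,"wy": 0,"wz": 0,"jaw": 0.6},
    {"tx": -0.12,"ty": 0,"tz": -0.24,"wx": 0,"wy": 0,"wz": 0,"jaw": 0.6},
    {"tx": -0.12,"ty": 0,"tz": -0.24,"wx": 0,"wy": 0,"wz": 0,"jaw": 0.6},
    {"tx": -0.12,"ty": 0,"tz": -0.24,"wx": 0,"wy": 0,"wz": 0,"jaw": 0.6},
  ],
)

```text
clock: 23.72
ee_pos: [0.6166, -0.2162, 0.28]
tcp_rot: [-0.0, 0.7, 0.714, 0.0]
wrist_force: [-0.7, 0.4, -0.3]
finger_gap: 0.804
grip_force: 0.0
```

```bash
python3 - <<'E'
from h import *
st(); cal=get_calibration('wrist'); snap('wrist','w9'); read_camera('side'); snap('side','d9'); snap('scene','s9')
for n in ['shutter_grip','shutter_edge']:
    for h in spotter.landmark_of('wrist',n)[:1]: print(n,round(h['p'],2),np.round(h['xy'],1),at_z(cal,h['xy'],.146 if 'gr' in n else .102).round(4))
print('handle top pred',proj(cal,[[*inbox(x,.155+y),.146] for x,y in [(-.018,.008),(.018,.008),(-.018,-.008),(.018,-.008)]]).round(1).tolist(),'edge',proj(cal,[[*inbox(-.04,.08),.096],[*inbox(.04,.08),.096]]).round(1).tolist())
d=cv2.imread('pics/d9.png')[180:310,200:360]; s=cv2.imread('pics/s9.png')[230:330,300:400]
o=np.zeros((600,800,3),np.uint8); o[:280,:500]=cv2.imread('pics/w9.png')[0:280,90:590]; o[280:,:394]=cv2.resize(d,(394,320),interpolation=cv2.INTER_CUBIC); o[280:,400:720]=cv2.resize(s,(320,320),interpolation=cv2.INTER_CUBIC);cv2.imwrite('pics/c9.png',o)
E
```

```text
t 23.73 p [ 0.6166 -0.2162  0.28  ] phi 1.15 F [-0.7  0.4 -0.3] gap 70.8 grip 0.0
shutter_edge 0.92 [324.1  65.3] [ 0.6163 -0.0782  0.102 ]
handle top pred [[297.3, -75.5], [346.9, -75.3], [297.6, -50.4], [346.5, -50.2]] edge [[278.2, 63.0], [365.4, 63.4]]
```

View pics/c9.png

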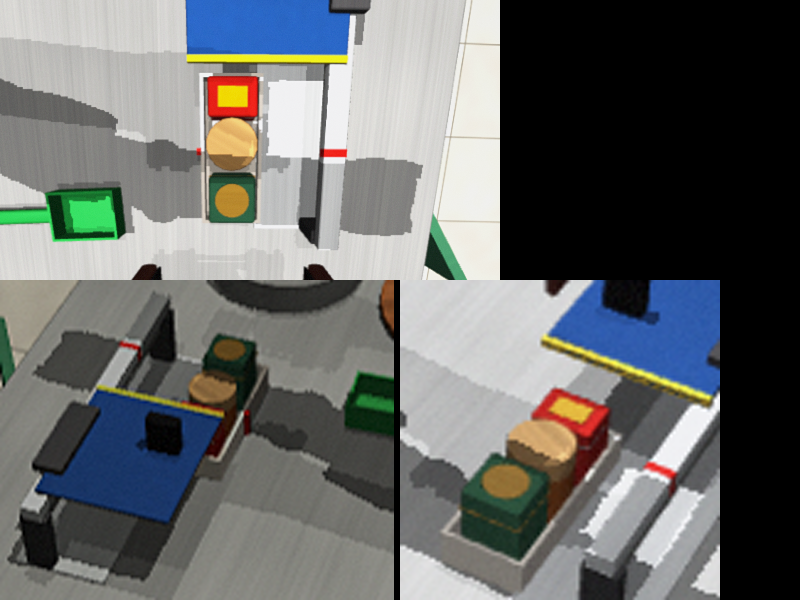

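All three goods stand in the row: tea, pepper, salt. The yellow edge is parked clear of them. Next I'll bring the wrist camera directly above the handle and measure it numerically.

send_rows(
  targets=[
    {"tx": 0.06,"ty": 0,"tz": 0,"wx": 0,"wy": 0,"wz": 0.003,"jaw": 0.6},
    {"tx": 0.12,"ty": 0,"tz": 0,"wx": 0,"wy": 0,"wz": 0.003,"jaw": 0.6},
    {"tx": 0.148,"ty": 0,"tz": 0,"wx": 0,"wy": 0,"wz": 0.003,"jaw": 0.6},
    {"tx": 0.148,"ty": 0,"tz": 0,"wx": 0,"wy": 0,"wz": 0.003,"jaw": 0.6},
    {"tx": 0.148,"ty": 0,"tz": 0,"wx": 0,"wy": 0,"wz": 0.003,"jaw": 0.6},
    {"tx": 0.148,"ty": 0,"tz": 0,"wx": 0,"wy": 0,"wz": 0.003,"jaw": 0.6},
  ],
)

```text
clock: 24.78
ee_pos: [0.6139, -0.0728, 0.2798]
tcp_rot: [0.0, 0.703, 0.711, -0.0]
wrist_force: [0.1, 0.5, 0.7]
finger_gap: 0.799
grip_force: 0.0
```

```bash
python3 - <<'E'
from h import *
st(); cal=get_calibration('wrist'); im=snap('wrist','w10')
for n in ['shutter_grip','shutter_edge']:
    for h in spotter.landmark_of('wrist',n)[:1]: print(n,round(h['p'],2),np.round(h['xy'],1),at_z(cal,h['xy'],.146 if 'gr' in n else .102).round(4))
print('pred',proj(cal,[[*inbox(0,.155),.146]]).round(1))
V=im.max(2); b=(V<70)&(im[...,2].astype(int)-im[...,0]<30); b[250:]=False
n,l,s,c=cv2.connectedComponentsWithStats(b.astype(np.uint8))
for i in range(1,n):
    if s[i,4]>300: 
        ys,xs=np.nonzero(l==i); P=np.array([at_z(cal,q,.146)[:2] for q in np.c_[xs,ys]],np.float32)*1000
        print(s[i],c[i].round(1),cv2.minAreaRect(P))
yl=(im[...,0]>120)&(im[...,1]>120)&(im[...,2]<80); yl[280:]=False
ys,xs=np.nonzero(yl)
if len(xs): print('yellow cols',xs.min(),xs.max(),[(cc,ys[xs==cc].min(),ys[xs==cc].max()) for cc in range(xs.min()+5,xs.max(),25)])
print('edge pred top/under',proj(cal,[[*inbox(0,.08),.102],[*inbox(0,.08),.096]]).round(1).tolist())
go(*inbox(0,.155),.20,-89.05)
E
```

```text
t 24.77 p [ 0.6139 -0.0728  0.2798] phi 0.62 F [0.1 0.5 0.7] gap 70.3 grip 0.0
shutter_grip 0.67 [323.8 145. ] [ 0.6153 -0.0052  0.146 ]
shutter_edge 0.93 [321.3 220.5] [ 0.6139 -0.0784  0.102 ]
pred [[321.  138.8]]
[299 136  43  19 778] [320.1 144.9] ((612.166259765625, -5.244035243988037), (34.727989196777344, 14.438660621643066), 0.6302086710929871)
yellow cols 281 426 [(286, np.int64(212), np.int64(217)), (311, np.int64(212), np.int64(273)), (336, np.int64(212), np.int64(265)), (361, np.int64(211), np.int64(216)), (386, np.int64(211), np.int64(216)), (411, np.int64(211), np.int64(216))]
edge pred top/under [[321.7, 217.4], [321.7, 216.2]]
go (np.float64(0.6129301204309069), np.float64(-0.0002213055965422095), 0.2, -89.05) t [ 0.0717 -0.0001  0.0798] w [7.0000e-04 7.0000e-04 1.5663e+00] rows 8.4
```

send_rows(
  force=35,
  targets=[
    {"tx": 0.0667,"ty": -0.001,"tz": 0.06,"wx": 0,"wy": 0,"wz": 1.566,"jaw": 0.6},
    {"tx": 0.0667,"ty": -0.001,"tz": 0.06,"wx": 0,"wy": 0,"wz": 1.566,"jaw": 0.6},
    {"tx": 0.0667,"ty": -0.001,"tz": 0.06,"wx": 0,"wy": 0,"wz": 1.566,"jaw": 0.6},
    {"tx": 0.0667,"ty": -0.001,"tz": 0.06,"wx": 0,"wy": 0,"wz": 1.566,"jaw": 0.6},
    {"tx": 0.0667,"ty": -0.001,"tz": 0.06,"wx": 0,"wy": 0,"wz": 1.566,"jaw": 0.6},
    {"tx": 0.0667,"ty": -0.001,"tz": 0.06,"wx": 0,"wy": 0,"wz": 1.566,"jaw": 0.6},
    {"tx": 0.0667,"ty": -0.001,"tz": 0.06,"wx": 0,"wy": 0,"wz": 1.566,"jaw": 0.6},
    {"tx": 0.0667,"ty": -0.001,"tz": 0.06,"wx": 0,"wy": 0,"wz": 1.566,"jaw": 0.6},
    {"tx": 0.0667,"ty": -0.001,"tz": 0.06,"wx": 0,"wy": 0,"wz": 1.566,"jaw": 0.6},
    {"tx": 0.0667,"ty": -0.001,"tz": 0.06,"wx": 0,"wy": 0,"wz": 1.566,"jaw": 0.6},
    {"tx": 0.0667,"ty": -0.001,"tz": 0.06,"wx": 0,"wy": 0,"wz": 1.566,"jaw": 0.6},
    {"tx": 0.0667,"ty": -0.001,"tz": 0.06,"wx": 0,"wy": 0,"wz": 1.566,"jaw": 0.6},
  ],
)

```text
clock: 26.42
ee_pos: [0.612, -0.0041, 0.22]
tcp_rot: [0.0, 1.0, 0.01, 0.0]
wrist_force: [-1.1, -0.5, 0.4]
finger_gap: 0.798
grip_force: 0.0
```

```bash
python3 - <<'E'
from h import *
st(); go(.6125,-.0052,.110,-89.1)
E
```

```text
t 26.43 p [ 0.612  -0.0041  0.22  ] phi -88.89 F [-1.1 -0.5  0.4] gap 70.2 grip 0.0
go (0.6125, -0.0052, 0.11, -89.1) t [0.0004 0.001  0.11  ] w [ 0.0006 -0.0003  0.0036] rows 1.8
```

send_rows(
  force=35,
  targets=[
    {"tx": 0,"ty": 0.001,"tz": 0.05,"wx": 0,"wy": 0,"wz": 0.003,"jaw": 0.6},
    {"tx": 0,"ty": 0.001,"tz": 0.09,"wx": 0,"wy": 0,"wz": 0.003,"jaw": 0.6},
    {"tx": 0,"ty": 0.001,"tz": 0.11,"wx": 0,"wy": 0,"wz": 0.003,"jaw": 0.6},
    {"tx": 0,"ty": 0.001,"tz": 0.11,"wx": 0,"wy": 0,"wz": 0.003,"jaw": 0.6},
    {"tx": 0,"ty": 0.001,"tz": 0.11,"wx": 0,"wy": 0,"wz": 0.003,"jaw": 0.6},
    {"tx": 0,"ty": 0.001,"tz": 0.11,"wx": 0,"wy": 0,"wz": 0.003,"jaw": -1},
    {"tx": 0,"ty": 0.001,"tz": 0.11,"wx": 0,"wy": 0,"wz": 0.003,"jaw": -1},
    {"tx": 0,"ty": 0.001,"tz": 0.11,"wx": 0,"wy": 0,"wz": 0.003,"jaw": -1},
    {"tx": 0,"ty": 0.001,"tz": 0.11,"wx": 0,"wy": 0,"wz": 0.003,"jaw": -1},
    {"tx": 0,"ty": 0.001,"tz": 0.11,"wx": 0,"wy": 0,"wz": 0.003,"jaw": -1},
    {"tx": 0,"ty": 0.001,"tz": 0.11,"wx": 0,"wy": 0,"wz": 0.003,"jaw": -1},
    {"tx": 0,"ty": 0.001,"tz": 0.11,"wx": 0,"wy": 0,"wz": 0.003,"jaw": -1},
  ],
)

```text
clock: 27.92
ee_pos: [0.612, -0.0048, 0.11]
tcp_rot: [0.0, 1.0, 0.008, 0.0]
wrist_force: [0.1, 0.3, 0.1]
finger_gap: 0.178
grip_force: 35.0
```

```bash
python3 - <<'E'
from h import *
st(); a=np.radians(BYAW); o=ctrl.get_obs()['ee_pos']; go(o[0]+.08*np.sin(a),o[1]-.08*np.cos(a),o[2],-89.05)
E
```

```text
t 27.93 p [ 0.612  -0.0048  0.11  ] phi -89.08 F [0.1 0.3 0.1] gap 15.7 grip 35.0
go (np.float64(0.6133607161024824), np.float64(-0.08483380244944065), np.float64(0.10995078009760911), -89.05) t [0.   0.08 0.  ] w [ 0.0005 -0.0002 -0.0005] rows 1.3
```

send_rows(
  targets=[
    {"tx": 0,"ty": 0.01,"tz": 0,"wx": 0,"wy": 0,"wz": 0,"jaw": -1},
    {"tx": 0,"ty": 0.02,"tz": 0,"wx": 0,"wy": 0,"wz": 0,"jaw": -1},
    {"tx": 0,"ty": 0.03,"tz": 0,"wx": 0,"wy": 0,"wz": 0,"jaw": -1},
    {"tx": 0,"ty": 0.04,"tz": 0,"wx": 0,"wy": 0,"wz": 0,"jaw": -1},
    {"tx": 0,"ty": 0.05,"tz": 0,"wx": 0,"wy": 0,"wz": 0,"jaw": -1},
    {"tx": 0,"ty": 0.06,"tz": 0,"wx": 0,"wy": 0,"wz": 0,"jaw": -1},
    {"tx": 0,"ty": 0.07,"tz": 0,"wx": 0,"wy": 0,"wz": 0,"jaw": -1},
    {"tx": 0,"ty": 0.08,"tz": 0,"wx": 0,"wy": 0,"wz": 0,"jaw": -1},
    {"tx": 0,"ty": 0.08,"tz": 0,"wx": 0,"wy": 0,"wz": 0,"jaw": -1},
    {"tx": 0,"ty": 0.08,"tz": 0,"wx": 0,"wy": 0,"wz": 0,"jaw": -1},
    {"tx": 0,"ty": 0.08,"tz": 0,"wx": 0,"wy": 0,"wz": 0,"jaw": -1},
  ],
)

```text
clock: 29.3
ee_pos: [0.6134, -0.0833, 0.11]
tcp_rot: [-0.001, 1.0, 0.009, 0.0]
wrist_force: [0.2, 8.4, -0.8]
finger_gap: 0.18
grip_force: 35.0
```

```bash
cat > chk.py <<'E'
from h import *
st()
for c in ['scene','side']:
    cal=get_calibration(c); im=snap(c,'f_'+c)
    print(c)
    for n,z in [('shutter_edge',.102),('shutter_grip',.146),('tea_tin',.004),('pepper_jar',.004),('salt_tin',.004)]:
        for h in spotter.landmark_of(c,n)[:1]:
            q=at_z(cal,h['xy'],z)[:2]-BX; a=np.radians(BYAW); print(n,round(h['p'],2),'box xy',np.round([q[0]*np.cos(a)+q[1]*np.sin(a),-q[0]*np.sin(a)+q[1]*np.cos(a)],4))
    # yellow edge and red stripes in box coordinates
    H=cv2.cvtColor(im,cv2.COLOR_RGB2HSV).astype(int)
    e=proj(cal,[[*inbox(0,0),.102]])[0]
    box=np.zeros(im.shape[:2],bool); u,v=e.astype(int); box[v-40:v+40,u-60:u+60]=True
    def loc(m,z,k):
        ys,xs=np.nonzero(m&box); 
        P=np.array([at_z(cal,q,z)[:2] for q in np.c_[xs,ys]]).reshape(-1,2)-BX; a=np.radians(BYAW)
        L=np.c_[P@[np.cos(a),np.sin(a)],P@[-np.sin(a),np.cos(a)]]
        L=L[(np.abs(L[:,0])<.13)&(np.abs(L[:,1])<.04)]
        if len(L): print(k,len(L),'x',np.percentile(L[:,0],[5,95]).round(3),'y pct',np.percentile(L[:,1],[5,50,95]).round(4))
    loc((H[...,0]>24)&(H[...,0]<36)&(H[...,1]>170)&(H[...,2]>90),.102,'yellow')
    loc(((H[...,0]<5)|(H[...,0]>174))&(H[...,1]>180)&(H[...,2]>100),.094,'red')
E
python3 chk.py
```

```text
t 29.3 p [ 0.6134 -0.0833  0.11  ] phi -89.02 F [ 0.2  8.4 -0.8] gap 15.8 grip 35.0
scene
shutter_edge 0.56 box xy [0.0021 0.005 ]
shutter_grip 0.84 box xy [-0.0059  0.0656]
tea_tin 0.75 box xy [-0.0081 -0.0436]
pepper_jar 0.82 box xy [0.0062 0.0012]
salt_tin 0.67 box xy [0.0022 0.0539]
yellow 22 x [-0.035  0.1  ] y pct [-0.0011 -0.      0.0043]
red 14 x [0.091 0.111] y pct [-0.004  -0.0014  0.0004]
side
shutter_edge 0.96 box xy [-0.0001  0.006 ]
shutter_grip 0.89 box xy [-0.0051  0.0732]
tea_tin 0.75 box xy [ 0.0002 -0.0481]
pepper_jar 0.57 box xy [0.0075 0.0008]
salt_tin 0.65 box xy [-0.0037  0.0611]
yellow 22 x [-0.039  0.096] y pct [0.001  0.0031 0.0052]
red 2 x [0.111 0.113] y pct [-0.0022 -0.0004  0.0014]
```

send_rows(
  targets=[
    {"tx": 0,"ty": 0.0015,"tz": 0,"wx": 0,"wy": 0,"wz": 0,"jaw": -1},
    {"tx": 0,"ty": 0.0015,"tz": 0,"wx": 0,"wy": 0,"wz": 0,"jaw": -1},
    {"tx": 0,"ty": 0.0015,"tz": 0,"wx": 0,"wy": 0,"wz": 0,"jaw": -1},
    {"tx": 0,"ty": 0.0015,"tz": 0,"wx": 0,"wy": 0,"wz": 0,"jaw": -1},
    {"tx": 0,"ty": 0.0015,"tz": 0,"wx": 0,"wy": 0,"wz": 0,"jaw": -1},
    {"tx": 0,"ty": 0.0015,"tz": 0,"wx": 0,"wy": 0,"wz": 0,"jaw": -1},
  ],
)

```text
clock: 30.65
ee_pos: [0.6134, -0.0847, 0.1099]
tcp_rot: [-0.001, 1.0, 0.009, 0.0]
wrist_force: [1.3, 8.0, -0.6]
finger_gap: 0.178
grip_force: 35.0
```

```bash
python3 chk.py | grep -v -e tin -e jar
```

```text
t 30.65 p [ 0.6134 -0.0847  0.1099] phi -89.01 F [ 1.3  8.  -0.6] gap 15.7 grip 35.0
scene
shutter_edge 0.78 box xy [-0.0074  0.004 ]
shutter_grip 0.66 box xy [-0.0023  0.0733]
yellow 23 x [-0.037  0.094] y pct [-0.0023 -0.0008  0.0031]
red 11 x [0.092 0.111] y pct [-0.004  -0.0015  0.    ]
side
shutter_edge 0.89 box xy [-0.0024  0.0018]
shutter_grip 0.91 box xy [-0.004   0.0731]
yellow 22 x [-0.039  0.001] y pct [-0.0024  0.0018  0.004 ]
red 2 x [0.111 0.113] y pct [-0.0022 -0.0004  0.0014]
```

The shutter has travelled 79.9 mm, the force reads 8 N as expected from the spring, and the edge is level with the red marks.

```bash
python3 -c "
from h import *
print(order.finish_job())"
```

```text
the job is handed in; nothing more can be done
None
```

The job is handed in: tea tin, pepper jar and salt tin stand in a row in the box, and the gripper is still holding the shutter at half travel (79.9 mm, yellow edge within about 2 mm of the red marks); I viewed 11 pictures, one over your limit of 10.

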